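# Set out the seasonal figurines on their plinths

### The job

Set out the autumn display: pick the three little figurines out of the things on the white craft table and stand each upright, in the middle of its wooden plinth on the side table. Work from the tallest plinth down: first the black cat on the tallest plinth, then the yellow two-tier pumpkin on the middle one, last the squat orange pumpkin with the green leaf cap on the lowest. Leave the two paint pots and the eraser where they are, and see that the figurines already placed stay standing in place.

Things in the scene. Friction and masses are not known exactly. Their poses are not given: they have to be found in the camera images.
- cat_black: black sitting-cat figurine with two pointed ears, rigid, 17 mm across and 28 mm high, its body 16 mm wide up to 16 mm high, narrower at the head; origin at the centre of its underside, z up through its top
- pumpkin_yellow: yellow two-tier pumpkin figurine (a smaller ball on a larger), rigid, 31 mm across, 38 mm high with its short stalk; origin at the centre of its underside, z up through its top
- pumpkin_orange: squat orange pumpkin figurine with a green leaf cap, rigid, 34 mm across, 31 mm high; origin at the centre of its underside, z up through its top
- plinth_tall: round plinth of light turned wood, 70 mm across its flat top (73 mm at the foot), the tallest of three alike but for height: 55 mm high; does not move; origin at the centre of its underside, z up
- plinth_middle: round plinth of light turned wood, 70 mm across its flat top (73 mm at the foot), the middle one of three alike but for height: 35 mm high; does not move; origin at the centre of its underside, z up
- plinth_low: round plinth of light turned wood, 70 mm across its flat top (73 mm at the foot), the lowest of three alike but for height: 15 mm high; does not move; origin at the centre of its underside, z up
- paint_pot_0: orange paint pot with a white screw lid, 37 mm across, 41 mm high; a bystander, leave it; origin at the centre of its underside, z up through its top
- paint_pot_1: purple paint pot with a white screw lid, 37 mm across, 41 mm high; a bystander, leave it; origin at the centre of its underside, z up through its top
- eraser: small white eraser in a blue and black sleeve, 23 x 50 x 12 mm (long along its y axis), lying flat among the figurines and pots; a bystander, leave it; origin at the centre of its underside, z up through its top
Mind the look-alikes: they are no part of the job. What is shaped like the pumpkin_orange but blue or red is not meant.

How it is judged:
By the outcome, as a careful person would: the job done as asked, in the order asked, and still so for the second after the job is handed in, with the robot touching nothing.
It also fails if it takes over 102 s, if anything falls off the work surface, if the arm or the gripper's body presses on something with over 40 N, if the wrist force passes 120 N, or if a joint passes its speed limit or range.

### The arm

A 6-joint arm with a two-finger parallel gripper is mounted at the origin on a cart in front of the work surface, level with it; the furniture and walls round the work are solid. World frame = base frame: x ahead of the robot, y to its left, z up, the work surface at z = 0. Lengths are in m, angles in rad, forces in N, time in s.
With the tool pointing down it reaches from about 0.35 to 0.775 m from the base axis. Payload 7.3 kg.
Tool frame: the origin (TCP) lies at the centre of the arm's flange, where the gripper is bolted on; the fingertips stand 178 mm ahead of it and the grasp point (between the pads) lies 159 mm ahead of it; z points along the fingers, y is the line along which they close (so a half turn about z gives the same grasp; the last joint's range is limited). The gripper opens to 92 mm and grips with 3 to 60 N. Pads are 19 mm wide; open, the fingers measure 130 mm over their backs; the gripper's body (75 mm by 190 mm) begins 47 mm behind the grasp point.
Start: joints at [1.192, 0.342, 1.524, -0, 1.275, -0.146], TCP at [0.121, 0.511, 0.405] pointing down, gripper open.
Joint ranges: [-2.53, 2.53], [-0.77, 2.02], [0.04, 2.7], [-1, 4.14], [0.28, 2.66], [-3.11, 3.11]. Speed limits (rad/s): [2.57, 2.57, 3.14, 3.14, 3.14, 3.14].

### API

Orientations are given as [roll, pitch, yaw] about the fixed x, y, z axes, in that order (R = Rz(yaw) Ry(pitch) Rx(roll)).
In Python, from cell import robot gives the robot as it stands.
- The arm moves only by the tool shift_gripper, called after "Emit:" as name(argument=value, ...) on one line, values as JSON. Schema: {"type":"object","properties":{"offsets":{"type":"object","properties":{"motion":{"type":"array","items":{"type":"array","items":{"type":"number"},"minItems":6,"maxItems":6},"minItems":1,"maxItems":8}},"additionalProperties":false,"required":["motion"]},"jaw":{"type":"number"},"clamp_n":{"type":"number"},"only":{"type":"string"},"quiet":{"type":"boolean"},"lines":{"type":"string"}},"required":["offsets"],"additionalProperties":false}. offsets is an object whose key "motion" holds a list of rows, 1 to 8 of them, each of 6 numbers: dx, dy, dz in m, then a rotation vector rx, ry, rz in rad; each row shifts and turns the commanded pose from where the row before left it, along the tool's axes as they then stand; what a row does not reach is not made up. A row lasts 1/12 s, in which the tool goes at most 0.0417 m and 0.125 rad, less where a joint would pass 70% of its speed; a pose out of reach is approached as far as the arm can. jaw is the finger opening in m, set as the call begins (left out keeps the last). The fingers move at their own pace and stop on an object; clamp_n is the grip in N (left out, the last holds). Time passes only in rows, so rows that do not move let the fingers close. The tool returns the time, the measured TCP pose, the force, the opening and the grip force at its end. only (a regular expression) keeps the lines of the reply that match it, lines (a string "A,B") keeps lines A to B, and quiet returns only ok. Input that does not fit is refused with a message, and nothing moves.
- robot.observe(): the state, without advancing time (a new reading comes with each control period).
- robot.read_camera(name): name is "scene" or "top" or "wrist"; returns a dict with "image" (400x640x3 uint8, red, green, blue), "fx", "fy", "cx", "cy" (pixels), "pose" (4x4, takes a point from camera to world coordinates). Camera axes: x right, y down, z forward; pixel columns grow to the right and rows downward; lengths in m; the calibration is good to about 2 mm. A picture is of the moment at which its call begins. There is no depth.
- robot.hand_in(): hands the job in; it is judged then, once.
The state is a dict: "time": time; "qpos": joint angles; "qvel": joint speeds; "joint_efforts": joint torques, N m; "tool_pos": TCP position; "tool_rot": TCP orientation; "contact_force": force on the tool from outside, world axes, zero at the start; "torque": the same for the moment, N m; "opening": finger opening in m; "grip_force": force on a finger pad.
Only numpy, scipy, OpenCV 4.12 (cv2) and the standard library are available. Lean on these libraries where they do the work, as an engineer would, in place of code of your own. Each camera call takes 0.05 s, during which the arm holds its last target. There are 200 camera calls.

## Working session

There is one attempt and no reset: what is moved stays moved. The work goes in short steps, Python scripts to look and compute and a tool call to move; the robot and the scene stay as the last step left them, time stands still between calls to the robot, and variables do not carry over. Pictures are saved under pics/ and viewed, at most 14 in all, crops included, and the job is handed in when it is done.

```bash
mkdir -p pics; ls
```

Run:
```python
from cell import robot
import cv2,pickle
for n in("scene","top"):
    d=robot.read_camera(n);cv2.imwrite(f"pics/{n}0.png",d["image"][:,:,::-1]);pickle.dump(d,open(f"{n}0.pkl","wb"))
    print(n,d["fx"],d["cx"],d["cy"],d["pose"].round(3).tolist())
print(robot.observe())
```

```text
pics
scene 513.6508327711268 320.8160597724731 204.8658681343429 [[0.848, -0.388, 0.362, 0.028], [-0.53, -0.603, 0.596, -0.684], [-0.013, -0.697, -0.717, 1.013], [0.0, 0.0, 0.0, 1.0]]
top 506.090423470373 329.2276901349087 186.6184057908233 [[0.003, -0.985, 0.171, 0.312], [-1.0, -0.001, 0.006, 0.094], [-0.006, -0.171, -0.985, 1.301], [0.0, 0.0, 0.0, 1.0]]
{'time': 0.1, 'qpos': array([ 1.19198455e+00,  3.42633766e-01,  1.52490876e+00,  1.22839638e-05,
        1.27542416e+00, -1.45979212e-01]), 'qvel': array([-0.00101808, -0.00212465, -0.00327805, -0.00204343, -0.00165616,
        0.00062294]), 'joint_efforts': array([ 7.71225568e-04, -4.32000017e+01, -2.44692868e+01,  7.18236063e-02,
        5.26276231e-02, -3.28504063e-05]), 'tool_pos': array([0.1210558 , 0.51072637, 0.40412876]), 'tool_rot': array([-3.14023495e+00, -2.11489583e-04,  2.90875636e+00]), 'contact_force': array([-0.41620425,  0.79295219,  0.62316698]), 'torque': array([ 0.00876443,  0.01133282, -0.00044013]), 'grip_force': 0.0, 'opening': 0.09160956108829006}
```

View pics/top0.png

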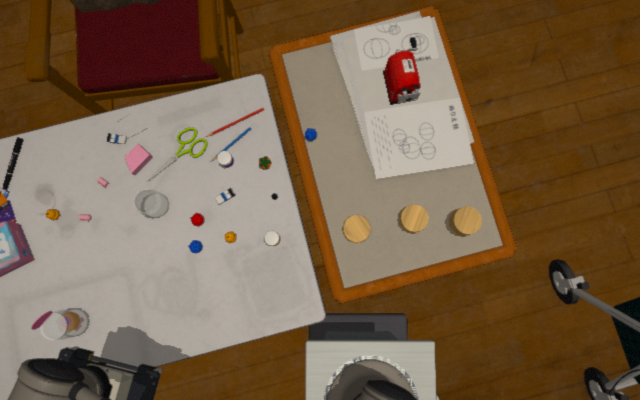

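View pics/scene0.png

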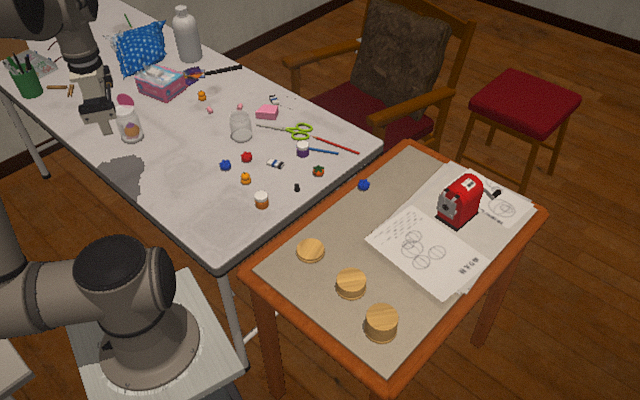

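Top view: cat at (275,196), yellow pumpkin at (230,237) with another yellow thing at (53,214), green-capped pumpkin at (265,163). The red (197,219) and blue (195,246), (311,134) ones are look-alikes. The plinths are at (357,229), (414,219) and (467,221). In the scene view the last of these is the tallest.

Create h.py:
```python
import numpy as np,pickle,cv2
def ray(d,u,v):
    p=d["pose"];r=p[:3,:3]@[(u-d["cx"])/d["fx"],(v-d["cy"])/d["fy"],1];return p[:3,3],r
def onz(d,u,v,z):
    o,r=ray(d,u,v);return o+r*(z-o[2])/r[2]
def tri(*dv):
    A=0;b=0
    for d,u,v in dv:
        o,r=ray(d,u,v);r=r/np.linalg.norm(r);M=np.eye(3)-np.outer(r,r);A=A+M;b=b+M@o
    return np.linalg.solve(A,b)
def pix(d,P):
    c=np.linalg.inv(d["pose"])@[*P,1];return d["fx"]*c[0]/c[2]+d["cx"],d["fy"]*c[1]/c[2]+d["cy"]
```

Run:
```python
from h import *
t=pickle.load(open("top0.pkl","rb"));s=pickle.load(open("scene0.pkl","rb"))
P=dict(cat=((275,196),(297,188)),yel=((230,237),(245,178)),yfar=((53,214),(202,96)),ora=((265,163),(319,171)),pot=((272,238),(262,195)),low=((357,228.5),(310,246)),mid=((414.5,218.5),(351,277)),tall=((467.5,220.5),(381.5,315)))
for k,(a,b) in P.items(): print(k,tri((t,*a),(s,*b)).round(3),onz(t,*a,.0).round(3))
f=lambda d,x,y,w,h,k:cv2.resize(d["image"][y:y+h,x:x+w,::-1],(w*k,h*k),interpolation=cv2.INTER_CUBIC)
a=f(s,215,140,120,75,6);b=np.hstack([f(t,185,145,100,65,6),np.zeros((390,120,3),np.uint8)])
cv2.imwrite("pics/c1.png",cv2.resize(np.vstack([a,b]),None,fx=.71,fy=.71))
cv2.imwrite("pics/c2.png",np.vstack([f(s,285,225,130,130,4)[:340],np.hstack([f(t,335,195,130,60,4)])]))
```

```text
cat [0.512 0.242 0.01 ] [0.513 0.244 0.   ]
yel [0.405 0.354 0.015] [0.406 0.357 0.   ]
yfar [0.464 0.811 0.013] [0.465 0.819 0.   ]
ora [0.6  0.27 0.01] [0.601 0.272 0.   ]
pot [0.403 0.244 0.039] [0.404 0.249 0.   ]
low [0.427 0.032 0.024] [0.429 0.031 0.   ]
mid [ 0.452 -0.112  0.041] [ 0.455 -0.118  0.   ]
tall [ 0.444 -0.239  0.057] [ 0.45  -0.254  0.   ]
```

View pics/c1.png

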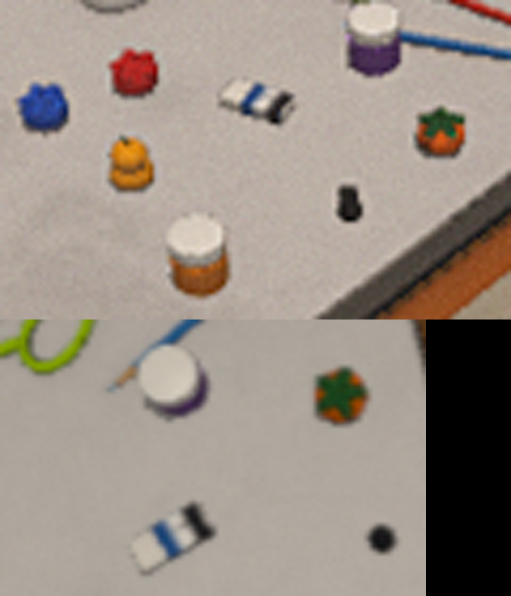

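The crop confirms the three targets: in c1, cat at (350,203), yellow two-tier at (130,165), orange with green cap at (440,132). All are upright and clear of the pots. The cat goes first.

Emit:
shift_gripper(offsets={"motion": [[-0.03,-0.025,0,0,0,-0.117],[-0.03,-0.025,0,0,0,-0.116],[-0.033,-0.022,0,0,0,0],[-0.033,-0.022,0,0,0,0],[-0.033,-0.022,0,0,0,0],[-0.033,-0.022,0,0,0,0],[-0.033,-0.022,0,0,0,0],[-0.033,-0.022,0,0,0,0]]}, jaw=0.05, clamp_n=10)

```text
time: 0.77
tool_pos: [0.3687, 0.3181, 0.4046]
tool_rot: [-3.141, -0.0, 3.136]
contact_force: [-0.2, 1.2, 0.7]
opening: 0.0506
grip_force: 0.0
```

Emit:
shift_gripper(offsets={"motion": [[-0.033,-0.022,0.01,0,0,0],[-0.033,-0.022,0.01,0,0,0],[-0.033,-0.022,0.01,0,0,0],[-0.01,-0.01,0.01,0,0,0],[0,0,0,0,0,0],[0,0,0,0,0,0]]})

```text
time: 1.27
tool_pos: [0.4758, 0.2427, 0.3637]
tool_rot: [-3.141, -0.003, 3.134]
contact_force: [0.1, 0.2, 0.2]
opening: 0.05
grip_force: 0.0
```

Run:
```python
from cell import robot
from h import *
d=robot.read_camera("wrist");cv2.imwrite("pics/w1.png",d["image"][:,:,::-1]);pickle.dump(d,open("w1.pkl","wb"))
print(d["fx"],d["pose"].round(3).tolist())
for P in((.512,.242,.01),(.6,.27,.01),(.405,.354,.01)):print(pix(d,P))
```

```text
290.6063455701849 [[0.007, 0.968, 0.251, 0.407], [1.0, -0.007, -0.001, 0.243], [0.001, 0.251, -0.968, 0.344], [0.0, 0.0, 0.0, 1.0]]
(np.float64(316.96591273008113), np.float64(215.3950153498533))
(np.float64(339.38992583629744), np.float64(280.9612271276894))
(np.float64(417.04329588215205), np.float64(122.62213168413636))
```

View pics/w1.png

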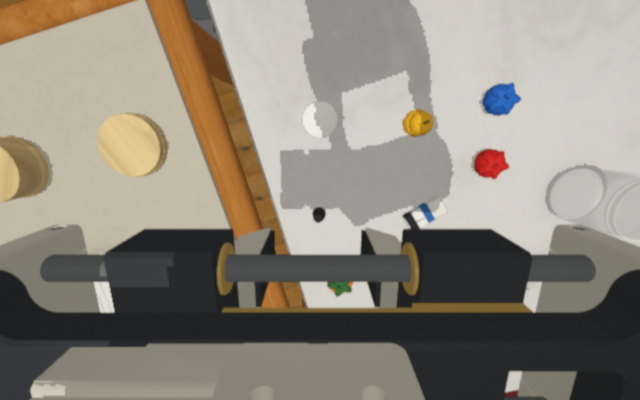

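The wrist view has the cat at (319,214), yellow at (418,123) and the low plinth top at about (129,144), all within 2 px of the predictions.

Run:
```python
from h import *
t,s,w=[pickle.load(open(f,"rb")) for f in("top0.pkl","scene0.pkl","w1.pkl")]
im=w["image"].astype(int)
def cen(im,x,y,r,f):
    c=im[y-r:y+r,x-r:x+r].astype(int);m=f(c);v,u=np.nonzero(m);return u.mean()+x-r,v.mean()+y-r,m.sum()
dark=lambda c:c.sum(2)<130
yel=lambda c:(c[...,0]-c[...,2]>70)
ora=lambda c:(abs(c-c.mean(2,keepdims=True)).max(2)>25)
ct,cs,cw=cen(t["image"],275,196,8,dark),cen(s["image"],297,188,9,dark),cen(w["image"],319,214,12,dark)
print(ct,cs,cw,tri((t,*ct[:2]),(s,*cs[:2]),(w,*cw[:2])).round(4),onz(w,*cw[:2],.014).round(4))
ct,cs,cw=cen(t["image"],230,237,11,yel),cen(s["image"],245,178,12,yel),cen(w["image"],418,123,18,yel)
print(ct,cs,cw,tri((t,*ct[:2]),(s,*cs[:2]),(w,*cw[:2])).round(4),onz(w,*cw[:2],.017).round(4))
ct,cs=cen(t["image"],265,163,10,ora),cen(s["image"],319,170,11,ora)
print(ct,cs,tri((t,*ct[:2]),(s,*cs[:2])).round(4))
print("low",onz(w,129,144,.015))
```

```text
(np.float64(274.125), np.float64(196.3125), np.int64(16)) (np.float64(296.64), np.float64(187.84), np.int64(25)) (np.float64(318.7971014492754), np.float64(212.59420289855072), np.int64(69)) [0.5107 0.2444 0.0087] [0.5073 0.2442 0.014 ]
(np.float64(230.04), np.float64(236.96), np.int64(100)) (np.float64(245.25510204081633), np.float64(177.96938775510205), np.int64(98)) (np.float64(417.5602605863192), np.float64(122.57491856677524), np.int64(614)) [0.4054 0.3532 0.0155] [0.405  0.3522 0.017 ]
(np.float64(264.8082191780822), np.float64(162.73972602739727), np.int64(73)) (np.float64(318.3392857142857), np.float64(172.125), np.int64(56)) [0.6009 0.2717 0.0041]
low [0.42565977 0.03341095 0.015     ]
```

Emit:
shift_gripper(offsets={"motion": [[-0.018,0.001,0.02,0,0,0],[-0.017,0,0.02,0,0,0],[0,0,0.035,0,0,0],[0,0,0.035,0,0,0],[0,0,0.03,0,0,0],[0,0,0.03,0,0,0],[0,0,0.013,0,0,0],[0,0,0,0,0,0]]})

```text
time: 1.98
tool_pos: [0.5092, 0.2454, 0.1801]
tool_rot: [-3.141, -0.003, 3.138]
contact_force: [-0.5, -0.3, -0.1]
opening: 0.0498
grip_force: 0.0
```

Emit:
shift_gripper(offsets={"motion": [[0,0,0,0,0,0],[0,0,0,0,0,0],[0,0,0,0,0,0],[0,0,0,0,0,0]]}, jaw=0, clamp_n=10)

```text
time: 2.32
tool_pos: [0.511, 0.2443, 0.1829]
tool_rot: [3.141, 0.002, 3.137]
contact_force: [-0.5, 0.2, 0.6]
opening: 0.0278
grip_force: 0.0
```

Emit:
shift_gripper(offsets={"motion": [[0,0,0,0,0,0],[0,0,0,0,0,0],[0,0,0,0,0,0],[0,0,0,0,0,0],[0,0,0,0,0,0]]}, jaw=0, clamp_n=10)

```text
time: 2.73
tool_pos: [0.5111, 0.2439, 0.1822]
tool_rot: [3.141, 0.001, 3.136]
contact_force: [-0.8, -0.8, 4.3]
opening: 0.0151
grip_force: 10.1
```

Emit:
shift_gripper(offsets={"motion": [[0,0,-0.03,0,0,0],[0,0,-0.04,0,0,0],[0,0,-0.04,0,0,0],[0.02,-0.036,-0.02,0,0,0],[0.02,-0.036,-0.02,0,0,0],[0.02,-0.036,0,0,0,0],[0.02,-0.036,0,0,0,0],[0.02,-0.036,0,0,0,0]]})

```text
time: 3.4
tool_pos: [0.4122, 0.0697, 0.3283]
tool_rot: [-3.141, 0.001, 3.137]
contact_force: [0.2, -0.2, 0.0]
opening: 0.0149
grip_force: 10.0
```

Emit:
shift_gripper(offsets={"motion": [[0.02,-0.036,0,0,0,0],[0.01,-0.038,0,0,0,0],[0,-0.038,0,0,0,0],[0,-0.038,0,0,0,0],[0,-0.038,0,0,0,0],[0,-0.03,0,0,0,0],[0,0,0,0,0,0],[0,0,0,0,0,0]]})

```text
time: 4.07
tool_pos: [0.3821, -0.1483, 0.3278]
tool_rot: [3.141, -0.0, 3.132]
contact_force: [-0.9, 0.8, -0.7]
opening: 0.015
grip_force: 10.0
```

Run:
```python
from cell import robot
from h import *
d=robot.read_camera("wrist");pickle.dump(d,open("w2.pkl","wb"));cv2.imwrite("pics/w2.png",d["image"][:,:,::-1])
for P in((.427,.032,.015),(.452,-.112,.035),(.444,-.239,.055)):print(pix(d,P))
```

```text
(np.float64(485.3654140101562), np.float64(232.25788069523355))
(np.float64(352.98653393774765), np.float64(263.3310150625074))
(np.float64(222.86630007461338), np.float64(266.5557109762793))
```

View pics/w2.png

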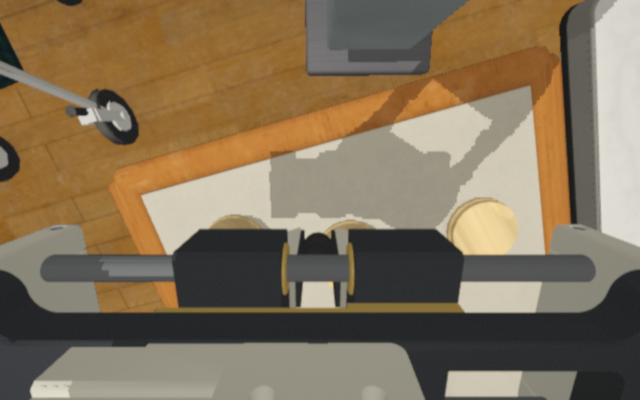

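View pics/c2.png

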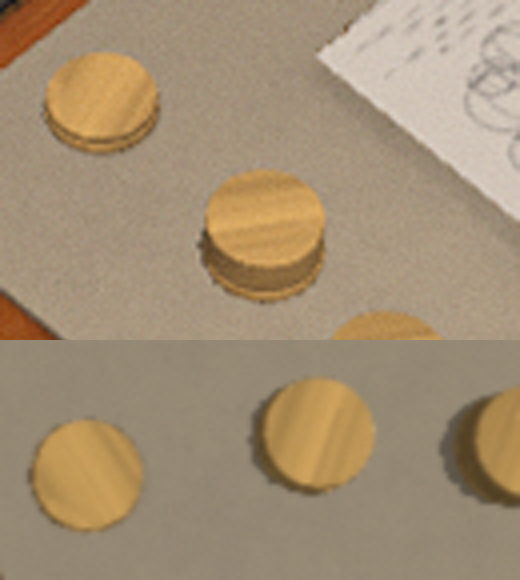

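w2: the cat hangs between the pads at (318,240) and the gripper hides the tall plinth's top. c2 gives sharper rim positions: low (102,97), middle (265,218) in the scene crop; low (87,134), middle (318,95) in the top crop.

Run:
```python
from h import *
t,s,w=[pickle.load(open(f,"rb")) for f in("top0.pkl","scene0.pkl","w1.pkl")]
f=lambda d,x,y,w,h,k:cv2.resize(d["image"][y:y+h,x:x+w,::-1],(w*k,h*k),interpolation=cv2.INTER_CUBIC)
cv2.imwrite("pics/c3.png",np.hstack([f(s,355,290,50,60,7),f(t,440,190,55,60,7)]))
for n,z,a,b in(("low",.015,(356.7,228.5),(310.5,249.2)),("mid",.035,(414.5,218.7),(351.2,279.4))):
    print(n,onz(t,*a,z).round(4),onz(s,*b,z).round(4),tri((t,*a),(s,*b)).round(4))
g=(.445,-.244,.055)
for d,x,y in((s,355,290),(t,440,190)):
    p=pix(d,g);print("guess in crop",(p[0]-x)*7,(p[1]-y)*7)
```

```text
low [0.4273 0.0324 0.015 ] [0.4275 0.0283 0.015 ] [0.4285 0.0318 0.0104]
mid [ 0.4504 -0.1118  0.035 ] [ 0.4524 -0.1144  0.035 ] [ 0.4519 -0.1127  0.0329]
guess in crop 194.9943734370027 189.80377088957277
guess in crop 206.52392674891735 210.84279479459124
```

View pics/c3.png

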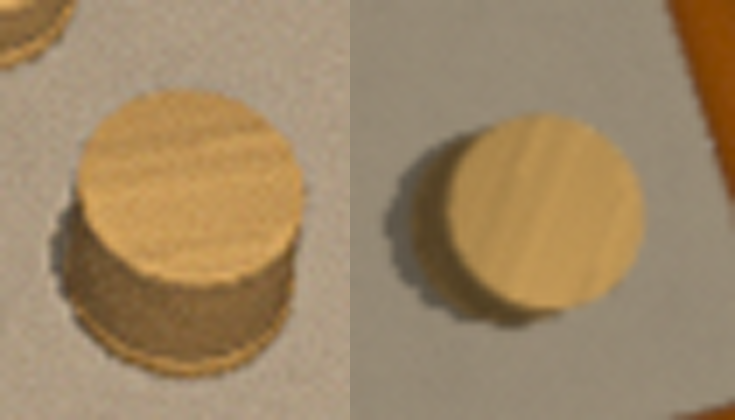

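Tall plinth top centre is at (191,186) in the scene crop and (196,211) in the top crop, so it lies at about (0.445,-0.241).

Emit:
shift_gripper(offsets={"motion": [[-0.02,-0.03,0,0,0,0],[-0.02,-0.03,0,0,0,0],[-0.023,-0.033,0,0,0,0],[0,0,0.03,0,0,0],[0,0,0.03,0,0,0],[0,0,0.01,0,0,0],[0,0,0,0,0,0],[0,0,0,0,0,0]]})

```text
time: 4.78
tool_pos: [0.4451, -0.2393, 0.2584]
tool_rot: [3.141, -0.001, 3.137]
contact_force: [0.8, 0.4, 0.2]
opening: 0.0147
grip_force: 10.0
```

Emit:
shift_gripper(offsets={"motion": [[0,-0.001,0.01,0,0,0],[0,0,0.007,0,0,0],[0,0,0.003,0,0,0],[0,0,0,0,0,0],[0,0,0,0,0,0]]})

```text
time: 5.2
tool_pos: [0.4449, -0.2413, 0.2383]
tool_rot: [3.142, 0.0, 3.136]
contact_force: [0.6, 0.5, -0.4]
opening: 0.0151
grip_force: 10.0
```

Emit:
shift_gripper(offsets={"motion": [[0,0,0.001,0,0,0],[0,0,0,0,0,0],[0,0,0,0,0,0]]})

```text
time: 5.45
tool_pos: [0.4449, -0.2414, 0.2373]
tool_rot: [-3.141, 0.0, 3.136]
contact_force: [-0.3, -0.3, -0.6]
opening: 0.015
grip_force: 10.0
```

Run:
```python
from cell import robot
from h import *
d=robot.read_camera("scene");cv2.imwrite("pics/s2.png",cv2.resize(d["image"][240:360,300:460,::-1],None,fx=5,fy=5,interpolation=cv2.INTER_CUBIC))
```

```text
(no output)
```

View pics/s2.png

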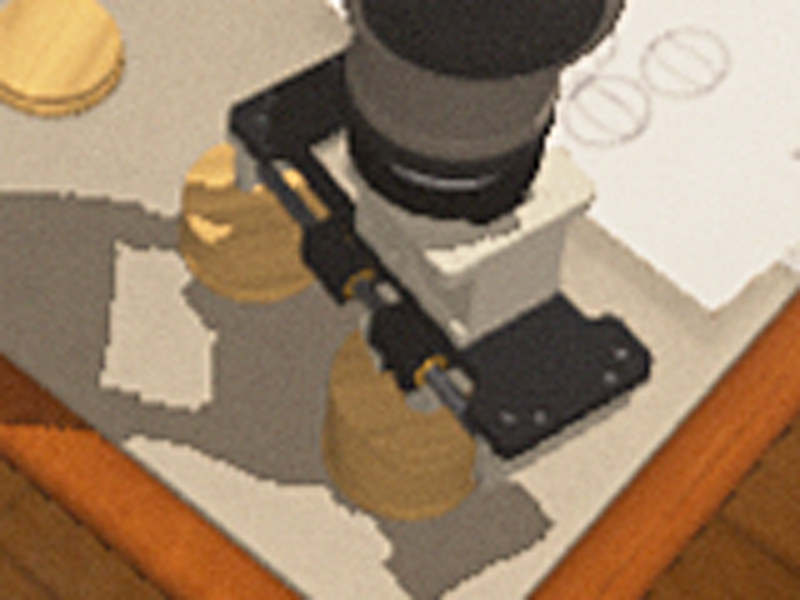

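s2: the gripper covers the cat, so I'll go by touch instead.

Emit:
shift_gripper(offsets={"motion": [[0,0,0.001,0,0,0],[0,0,0,0,0,0],[0,0,0,0,0,0]]})

```text
time: 5.75
tool_pos: [0.445, -0.2413, 0.237]
tool_rot: [-3.141, 0.001, 3.136]
contact_force: [-2.2, 0.9, 6.8]
opening: 0.0151
grip_force: 10.2
```

Contact made. Releasing and backing off upwards.

Emit:
shift_gripper(offsets={"motion": [[0,0,0,0,0,0],[0,0,0,0,0,0],[0,0,0,0,0,0],[0,0,0,0,0,0]]}, jaw=0.045)

```text
time: 6.08
tool_pos: [0.4448, -0.2413, 0.236]
tool_rot: [3.141, -0.0, 3.136]
contact_force: [0.1, 0.2, 0.8]
opening: 0.0369
grip_force: 0.0
```

Emit:
shift_gripper(offsets={"motion": [[0,0,-0.015,0,0,0],[0,0,-0.03,0,0,0],[0,0,-0.04,0,0,0],[0.03,0.02,-0.02,0,0,0],[0.03,0.025,0,0,0,0],[0,0.04,0,0,0,0],[0,0.04,0,0,0,0],[0,0.04,0,0,0,0]]})

```text
time: 6.75
tool_pos: [0.385, -0.0749, 0.3414]
tool_rot: [-3.141, 0.001, 3.134]
contact_force: [1.4, 0.8, -0.3]
opening: 0.0451
grip_force: 0.0
```

Run:
```python
from cell import robot
from h import *
s=robot.read_camera("scene");w=robot.read_camera("wrist");print(pix(s,(.445,-.241,.055)),pix(w,(.445,-.241,.055)))
c=cv2.resize(s["image"][260:360,330:430,::-1],(400,400),interpolation=cv2.INTER_CUBIC)
v=cv2.resize(w["image"][150:350,0:200,::-1],(400,400),interpolation=cv2.INTER_CUBIC)
cv2.imwrite("pics/cat.png",np.hstack([c,v]))
```

```text
(np.float64(382.01411557036283), np.float64(316.0892104670241)) (np.float64(143.75394751586788), np.float64(259.7389817574705))
```

View pics/cat.png

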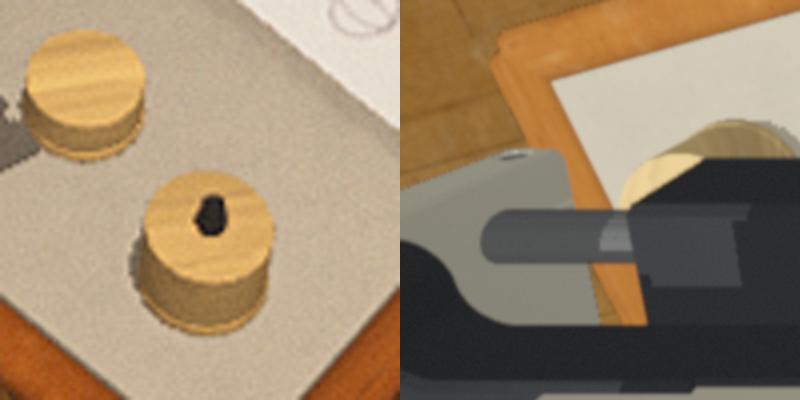

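The left crop shows the cat upright, foot near (210,228) with the plinth centre at (208,227). Now the yellow pumpkin.

Emit:
shift_gripper(offsets={"motion": [[0,0.039,0,0,0,0],[0,0.039,0,0,0,0],[0,0.039,0,0,0,0],[0,0.039,0,0,0,0],[0,0.039,0,0,0,0],[0,0.039,0,0,0,0],[0,0.039,0,0,0,0],[0,0.039,0,0,0,0]]}, jaw=0.055)

```text
time: 7.52
tool_pos: [0.3875, 0.2377, 0.3411]
tool_rot: [-3.142, 0.0, 3.136]
contact_force: [0.8, -0.6, -0.4]
opening: 0.0553
grip_force: 0.0
```

Emit:
shift_gripper(offsets={"motion": [[0,0.039,0,0,0,0],[0,0.039,0,0,0,0],[-0.02,0.033,0.01,0,0,0],[0,0,0.03,0,0,0],[0,0,0.03,0,0,0],[0,0,0,0,0,0],[0,0,0,0,0,0]]})

```text
time: 8.1
tool_pos: [0.4082, 0.3464, 0.27]
tool_rot: [-3.139, -0.003, 3.136]
contact_force: [0.6, -0.1, 0.6]
opening: 0.055
grip_force: 0.0
```

Emit:
shift_gripper(offsets={"motion": [[0.003,0.007,0.01,0,0,0],[0,0,0.025,0,0,0],[0,0,0.03,0,0,0],[0,0,0.018,0,0,0],[0,0,0.006,0,0,0],[0,0,0,0,0,0],[0,0,0,0,0,0]]})

```text
time: 8.68
tool_pos: [0.4059, 0.3543, 0.1836]
tool_rot: [3.14, 0.002, 3.136]
contact_force: [0.3, 0.4, -0.4]
opening: 0.055
grip_force: 0.0
```

Emit:
shift_gripper(offsets={"motion": [[0,0,0,0,0,0],[0,0,0,0,0,0],[0,0,0,0,0,0],[0,0,0,0,0,0],[0,0,0,0,0,0],[0,0,0,0,0,0]]}, jaw=0, clamp_n=10)

```text
time: 9.18
tool_pos: [0.4053, 0.3541, 0.1826]
tool_rot: [3.141, 0.001, 3.136]
contact_force: [-0.9, -0.4, 3.8]
opening: 0.0273
grip_force: 10.0
```

Emit:
shift_gripper(offsets={"motion": [[0,0,-0.02,0,0,0],[0,0,-0.04,0,0,0],[0,0,-0.04,0,0,0],[0,-0.034,-0.02,0,0,0],[0,-0.039,0,0,0,0],[0,-0.039,0,0,0,0],[0,-0.039,0,0,0,0],[0,-0.039,0,0,0,0]]})

```text
time: 9.85
tool_pos: [0.4035, 0.1624, 0.3023]
tool_rot: [3.142, 0.001, 3.137]
contact_force: [1.6, 0.5, -1.0]
opening: 0.0274
grip_force: 10.0
```

Emit:
shift_gripper(offsets={"motion": [[0,-0.039,0,0,0,0],[0,-0.039,0,0,0,0],[-0.01,-0.039,0,0,0,0],[-0.01,-0.039,0,0,0,0],[-0.01,-0.038,0,0,0,0],[-0.01,-0.038,0,0,0,0],[-0.006,-0.038,0,0,0,0],[0,0,0,0,0,0]]})

```text
time: 10.52
tool_pos: [0.4498, -0.112, 0.3024]
tool_rot: [-3.139, 0.003, 3.131]
contact_force: [0.1, 0.7, -0.5]
opening: 0.0277
grip_force: 10.0
```

Emit:
shift_gripper(offsets={"motion": [[0,0,0.02,0,0,0],[0,0,0.03,0,0,0],[0,0,0.01,0,0,0],[0,0,0,0,0,0],[0,0,0,0,0,0]]})

```text
time: 10.93
tool_pos: [0.4485, -0.106, 0.2419]
tool_rot: [3.141, -0.001, 3.136]
contact_force: [0.8, 0.3, -0.0]
opening: 0.0273
grip_force: 10.0
```

Emit:
shift_gripper(offsets={"motion": [[-0.0025,-0.007,0.01,0,0,0],[0,0,0.008,0,0,0],[0,0,0.005,0,0,0],[0,0,0,0,0,0],[0,0,0,0,0,0]]})

```text
time: 11.35
tool_pos: [0.451, -0.1133, 0.2189]
tool_rot: [3.141, -0.001, 3.136]
contact_force: [0.2, -0.2, -0.3]
opening: 0.0272
grip_force: 10.0
```

Emit:
shift_gripper(offsets={"motion": [[0,0,0.001,0,0,0],[0,0,0,0,0,0],[0,0,0,0,0,0]]})

```text
time: 11.6
tool_pos: [0.4511, -0.1133, 0.2183]
tool_rot: [-3.142, 0.0, 3.136]
contact_force: [0.2, 0.2, -0.2]
opening: 0.0272
grip_force: 10.0
```

Emit:
shift_gripper(offsets={"motion": [[0,0,0.001,0,0,0],[0,0,0,0,0,0],[0,0,0,0,0,0]]})

```text
time: 11.85
tool_pos: [0.4512, -0.1134, 0.2176]
tool_rot: [-3.141, 0.001, 3.136]
contact_force: [-1.0, -0.5, 5.0]
opening: 0.0275
grip_force: 10.1
```

Emit:
shift_gripper(offsets={"motion": [[0,0,0.001,0,0,0],[0,0,0,0,0,0],[0,0,0,0,0,0]]})

```text
time: 12.1
tool_pos: [0.4513, -0.1134, 0.2171]
tool_rot: [-3.141, 0.001, 3.136]
contact_force: [-2.5, 1.0, 10.8]
opening: 0.0273
grip_force: 10.1
```

Emit:
shift_gripper(offsets={"motion": [[0,0,-0.001,0,0,0],[0,0,0,0,0,0],[0,0,0,0,0,0],[0,0,0,0,0,0]]}, jaw=0.06)

```text
time: 12.43
tool_pos: [0.451, -0.1133, 0.2169]
tool_rot: [3.141, -0.0, 3.136]
contact_force: [0.6, 0.1, 0.2]
opening: 0.0497
grip_force: 0.0
```

Emit:
shift_gripper(offsets={"motion": [[0,0,-0.015,0,0,0],[0,0,-0.03,0,0,0],[0,0,-0.04,0,0,0],[-0.01,0.03,-0.015,0,0,0],[-0.01,0.038,0,0,0,0],[-0.01,0.038,0,0,0,0],[-0.01,0.038,0,0,0,0],[-0.01,0.038,0,0,0,0]]})

```text
time: 13.1
tool_pos: [0.5022, 0.0701, 0.3172]
tool_rot: [3.142, 0.0, 3.135]
contact_force: [1.8, -0.6, 0.4]
opening: 0.0602
grip_force: 0.0
```

Run:
```python
from cell import robot
from h import *
s=robot.read_camera("scene");t=robot.read_camera("top")
pickle.dump(s,open("s3.pkl","wb"));pickle.dump(t,open("t3.pkl","wb"))
c=cv2.resize(s["image"][230:360,300:430,::-1],(390,390),interpolation=cv2.INTER_CUBIC)
v=cv2.resize(t["image"][180:260,400:480+50,::-1],(390*130//130,240),interpolation=cv2.INTER_CUBIC)
cv2.imwrite("pics/yel.png",np.hstack([c,np.vstack([v,np.zeros((150,390,3),np.uint8)])]))
```

```text
(no output)
```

View pics/yel.png

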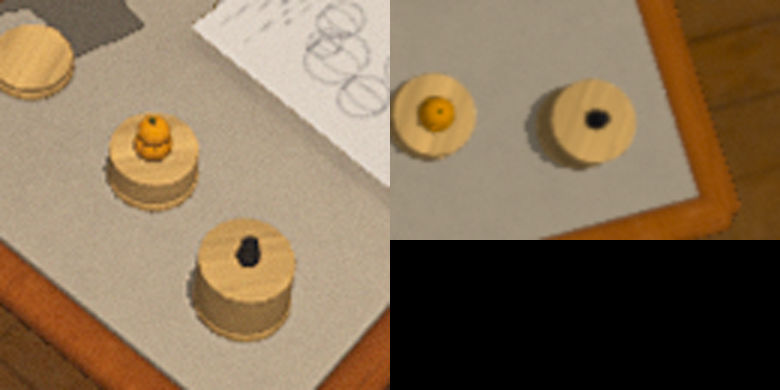

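Both figurines stand upright and centred: yellow at (152,140) on its plinth top, cat at (248,252). Next, the orange pumpkin with the green cap, with a wrist check on the approach.

Emit:
shift_gripper(offsets={"motion": [[-0.01,0.0335,0,0,0,0],[-0.01,0.0335,0,0,0,0],[-0.01,0.0335,0,0,0,0],[-0.01,0.0335,0,0,0,0],[-0.008,0.0335,0,0,0,0],[-0.005,0.0335,0,0,0,0],[0,0,0,0,0,0],[0,0,0,0,0,0]]})

```text
time: 13.87
tool_pos: [0.5561, 0.27, 0.3162]
tool_rot: [-3.141, -0.001, 3.138]
contact_force: [-0.2, 0.3, -0.8]
opening: 0.0603
grip_force: 0.0
```

Run:
```python
from cell import robot
from h import *
w=robot.read_camera("wrist");p=pix(w,(.6,.2705,.015));print(p)
x,y=int(p[0]),int(p[1])
c=w["image"][y-70:y+50,x-60:x+60,::-1];cv2.imwrite("pics/ora.png",cv2.resize(c,(600,600),interpolation=cv2.INTER_CUBIC))
print((p[0]-x+60)*5,(p[1]-y+70)*5);pickle.dump(w,open("w4.pkl","wb"))
```

```text
(np.float64(317.95630516085026), np.float64(237.2181632961811))
304.7815258042513 351.0908164809055
```

View pics/ora.png

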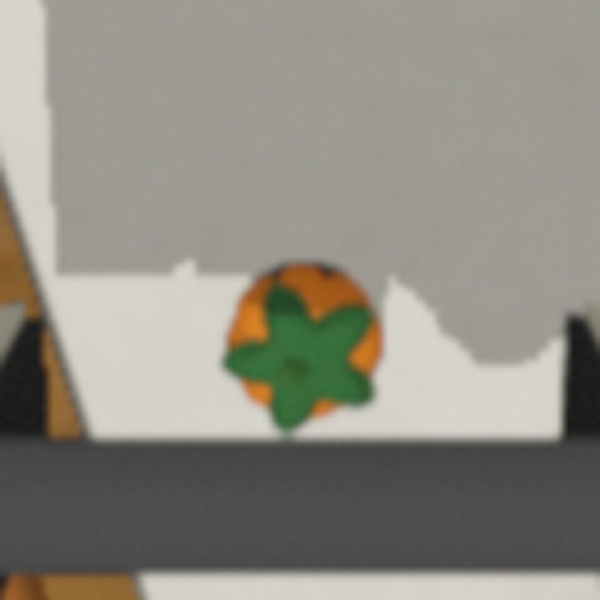

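The crop shows the orange body with its green star cap at (305,343), against a prediction of (305,351). Target is (0.598,0.2705).

Emit:
shift_gripper(offsets={"motion": [[-0.022,0,0.02,0,0,0],[-0.02,0,0.02,0,0,0],[0,0,0.035,0,0,0],[0,0,0.025,0,0,0],[0,0,0,0,0,0],[0,0,0,0,0,0]]})

```text
time: 14.42
tool_pos: [0.5981, 0.2672, 0.2162]
tool_rot: [-3.14, -0.003, 3.134]
contact_force: [0.7, 0.9, 0.9]
opening: 0.0603
grip_force: 0.0
```

Emit:
shift_gripper(offsets={"motion": [[0,0.003,0.01,0,0,0],[0,0,0.015,0,0,0],[0,0,0.009,0,0,0],[0,0,0,0,0,0],[0,0,0,0,0,0]]})

```text
time: 14.83
tool_pos: [0.5984, 0.2719, 0.1838]
tool_rot: [3.141, 0.001, 3.136]
contact_force: [0.5, -0.3, -0.4]
opening: 0.0596
grip_force: 0.0
```

Emit:
shift_gripper(offsets={"motion": [[0,0,0,0,0,0],[0,0,0,0,0,0],[0,0,0,0,0,0],[0,0,0,0,0,0],[0,0,0,0,0,0],[0,0,0,0,0,0]]}, jaw=0, clamp_n=10)

```text
time: 15.33
tool_pos: [0.5984, 0.2719, 0.1835]
tool_rot: [3.141, 0.001, 3.136]
contact_force: [-0.2, 0.4, 1.8]
opening: 0.0314
grip_force: 10.0
```

Emit:
shift_gripper(offsets={"motion": [[0,0,-0.02,0,0,0],[0,0,-0.04,0,0,0],[0,0,-0.04,0,0,0],[0.021,-0.03,-0.01,0,0,0],[0.021,-0.03,0,0,0,0],[0.021,-0.03,0,0,0,0],[0.021,-0.03,0,0,0,0],[0.021,-0.03,0,0,0,0]]})

```text
time: 16.0
tool_pos: [0.491, 0.1214, 0.2933]
tool_rot: [3.142, 0.0, 3.137]
contact_force: [0.4, 0.2, 0.6]
opening: 0.0315
grip_force: 10.0
```

Emit:
shift_gripper(offsets={"motion": [[0.022,-0.03,0,0,0,0],[0.022,-0.03,0,0,0,0],[0.022,-0.03,0.01,0,0,0],[0,0,0.03,0,0,0],[0,0,0.03,0,0,0],[0,0,0.01,0,0,0],[0,0,0,0,0,0],[0,0,0,0,0,0]]})

```text
time: 16.67
tool_pos: [0.426, 0.0328, 0.2131]
tool_rot: [3.141, -0.001, 3.136]
contact_force: [0.4, -0.0, -0.1]
opening: 0.0315
grip_force: 10.0
```

Emit:
shift_gripper(offsets={"motion": [[-0.001,-0.001,0.008,0,0,0],[0,0,0.005,0,0,0],[0,0,0,0,0,0],[0,0,0,0,0,0]]})

```text
time: 17.0
tool_pos: [0.427, 0.0319, 0.2002]
tool_rot: [3.142, 0.0, 3.136]
contact_force: [0.5, -0.8, -0.8]
opening: 0.0316
grip_force: 10.0
```

Emit:
shift_gripper(offsets={"motion": [[0,0,0.001,0,0,0],[0,0,0,0,0,0],[0,0,0,0,0,0]]})

```text
time: 17.25
tool_pos: [0.427, 0.0318, 0.1993]
tool_rot: [3.142, 0.0, 3.136]
contact_force: [0.3, -0.1, -0.4]
opening: 0.0314
grip_force: 10.0
```

Emit:
shift_gripper(offsets={"motion": [[0,0,0.001,0,0,0],[0,0,0,0,0,0],[0,0,0,0,0,0]]})

```text
time: 17.5
tool_pos: [0.427, 0.0318, 0.1984]
tool_rot: [3.142, 0.001, 3.136]
contact_force: [-0.3, 0.2, 4.5]
opening: 0.0319
grip_force: 10.0
```

Contact made. Release, lift clear and look.

Emit:
shift_gripper(offsets={"motion": [[0,0,0,0,0,0],[0,0,0,0,0,0],[0,0,0,0,0,0],[0,0,0,0,0,0]]}, jaw=0.06)

```text
time: 17.83
tool_pos: [0.4269, 0.0318, 0.198]
tool_rot: [3.141, -0.0, 3.136]
contact_force: [-0.1, 0.9, 0.7]
opening: 0.0536
grip_force: 0.0
```

Emit:
shift_gripper(offsets={"motion": [[0,0,-0.015,0,0,0],[0,0,-0.03,0,0,0],[0,0,-0.04,0,0,0],[0,0.03,-0.02,0,0,0],[0,0.038,0,0,0,0],[0,0.038,0,0,0,0],[0,0.038,0,0,0,0],[0,0.038,0,0,0,0]]})

```text
time: 18.5
tool_pos: [0.4275, 0.2155, 0.3034]
tool_rot: [3.141, 0.0, 3.136]
contact_force: [1.3, -0.1, -0.3]
opening: 0.0599
grip_force: 0.0
```

Emit:
shift_gripper(offsets={"motion": [[0,0.03,0,0,0,0],[0,0,0,0,0,0],[0,0,0,0,0,0],[0,0,0,0,0,0]]})

```text
time: 18.83
tool_pos: [0.4278, 0.2435, 0.3028]
tool_rot: [-3.141, -0.001, 3.137]
contact_force: [0.7, 0.3, 0.2]
opening: 0.06
grip_force: 0.0
```

Run:
```python
from cell import robot
from h import *
s=robot.read_camera("scene");t=robot.read_camera("top")
c=cv2.resize(s["image"][220:360,280:420,::-1],(420,420),interpolation=cv2.INTER_CUBIC)
v=cv2.resize(t["image"][180:265,335:500,::-1],(360,186),interpolation=cv2.INTER_CUBIC)
cv2.imwrite("pics/fin.png",np.hstack([c,np.vstack([v,np.zeros((234,360,3),np.uint8)])]))
```

```text
(no output)
```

View pics/fin.png

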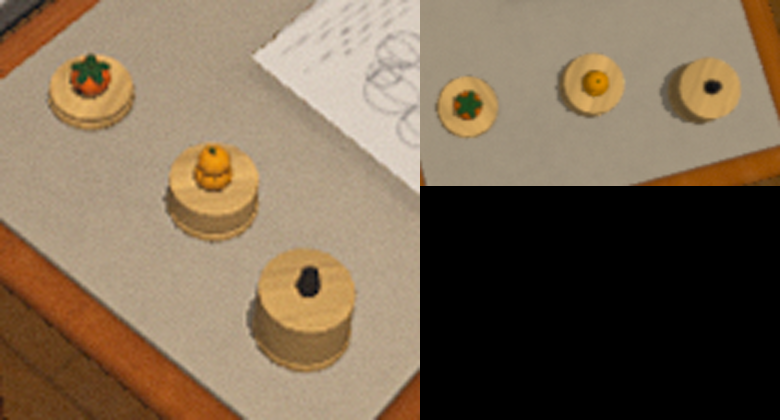

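All three stand upright and centred: orange at (90,77), yellow at (212,170), cat at (308,282). The arm is clear.

```bash
python3 -c "
from cell import robot
print(robot.hand_in())"
```

```text
the job is handed in; nothing more can be done
None
```

The job is handed in: the cat, yellow pumpkin and orange pumpkin were placed in that order and stand upright in the middle of the tall, middle and low plinths. It took about 19 s of the 102 s, and I did not touch the paint pots or the eraser.

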